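# Vortex a twist-locked sample tube

## Task

Unlock the blue-capped sample tube from the purple twist-lock rack by turning it anticlockwise (seen from above), lift it out, stand its tip upright in the black cup of the white vortex mixer and press the spring-loaded cup about half-way down, without bottoming it. Keep it pressed like that for about three seconds and finish while still gripping the tube and holding the cup down; do not let go. Leave the red-capped tube locked in its place and everything else on the bench undisturbed.

Things in the scene. Friction and masses are not known exactly. Their poses are not given: they have to be found in the camera images.
- tube_red: The other sample tube, same shape with a red cap, locked in the other station: leave it there.
- mixer: Vortex mixer fixed to the bench: white box 130 mm (x) x 120 mm (y), top at 70 mm with a round blue collar (84 mm diameter) up to 80 mm; origin at the centre of its underside; the cup stands on its vertical axis.
- rack: Purple transport rack fixed to the bench: base plate 100 mm (x) x 230 mm (y), origin at the centre of its underside, z up. Two identical twist-lock stations at y = +60 and -60 mm of its frame; which one holds the blue tube varies. Each is a round well (inner radius 16.5 mm, floor 14 mm and rim 59 mm above the bench) with two aluminium claws, tops 77 mm above the bench.
- rack_well0 (a point): Centre of the rim of the well at the rack's +y end, 59 mm above the bench. Its claws stand at the well's +x and -x sides, 19 to 38 mm from the axis, and reach over the tube's lugs, blocking any lift while locked. Turned anticlockwise (seen from above) the tube is free from about 40 degrees to a hard stop near 92: turn 60 to 75, then lift straight up; it is out of the well after 50 mm.
- rack_well1 (a point): The same for the well at the rack's -y end: centre of its rim, 59 mm above the bench; same claws, same turning.
- tube_blue: Sample tube to use: white, 29 mm diameter, 120 mm tall, about 60 g, upright and loose (2 mm all round) in its well. Origin at the centre of its tip (8 mm flat, widening to 29 mm within 15 mm), z up along the tube. A grey lug bar, 60 mm along its x, 8 mm wide, crosses it 47 to 53 mm above the origin; locked at the start, its x within 0.1 rad of the rack's x.
- tube_blue_cap (a point): Point on the axis of the blue-capped tube at mid-height of its cap, 110 mm above the tube's origin: the place to grip. The blue cap is round, 35 mm diameter, 100 to 120 mm above the origin, and fixed to the tube, so turning it turns the tube.
- cup_seat (a point): Centre of the inner floor of the black rubber cup on top of the mixer (moves down with the cup), 100 mm above the bench when the cup is up. The cup is a round funnel 18 mm deep, inner radius about 17 mm at the floor and 23 mm at the rim; rim 118 mm above the bench. The tube's tip is to stand on this floor, near its centre.
- mixer_cup (a joint): How far the cup is pressed down, in m: 0 = up (sprung), 0.014 = bottomed on the collar. It starts to move at about 2.2 N and takes about 0.7 N more per mm: about 7 N half-way (0.007). Below the cup its stem shows a 7 mm orange band above a 7 mm white one: half-way, the white has gone into the collar and the orange still shows.
- tip_box: blue box of pipette tips, 85 x 122 x 81 mm high; bystander, origin at the centre of its underside
- bottle_clear: clear glass reagent bottle with a blue cap, 70 mm diameter, 140 mm high; bystander, origin at the centre of its underside
- bottle_amber: amber glass reagent bottle with a blue cap, 72 mm diameter, 145 mm high; bystander, origin at the centre of its underside
- beaker: empty glass beaker, 68 mm diameter, 85 mm high; bystander, origin at the centre of its underside
- vial_rack: low purple block of small vials, 90 x 120 x 54 mm high; bystander, origin at the centre of its underside
- marker: white marker pen with a blue cap, lying, 140 mm long along its x, 15 mm thick; bystander, origin at the centre of its underside

How it is judged:
By the outcome, as a careful person would: the job done as asked, in the order asked, and still so for the second after the job is handed in, while the arm keeps its last pose, push and grip.
It also fails if it takes over 54 s, if anything falls off the work surface, if the arm or the gripper's body presses on something with over 40 N, if the wrist force passes 120 N, or if a joint passes its speed limit or range.

## Robot

A 6-joint arm with a two-finger parallel gripper is mounted at the origin on the work surface. World frame = base frame: x ahead of the robot, y to its left, z up, the work surface at z = 0. Lengths are in m, angles in rad, forces in N, time in s.
With the tool pointing down it reaches from about 0.2 to 0.875 m from the base axis. Payload 3.4 kg.
Tool frame: the origin (TCP) lies between the finger pads; the fingertips stand 19 mm ahead of it and the grasp point (between the pads) is the TCP; z points along the fingers, y is the direction in which the jaws open and shut (so a half turn about z gives the same grasp; the last joint's range is limited). The gripper opens to 94 mm and grips with 3 to 60 N. Pads are 16 mm wide; open, the fingers measure 119 mm over their backs; the gripper's body (75 mm by 177 mm) begins 78 mm behind the grasp point.
Start: joints at [-1.335, 0.276, 1.505, -0, 1.361, -0.121], TCP at [0.201, -0.539, 0.224] pointing down, gripper open.
Joint ranges: [-2.89, 2.89], [-0.75, 2.08], [0.22, 2.7], [-1.18, 4.32], [0.11, 2.71], [-2.7, 2.7]. Speed limits (rad/s): [2.57, 2.57, 3.14, 3.14, 3.14, 3.14].

## Interface

Orientations are given as a unit quaternion [x, y, z, w].
In Python, from station import env gives the robot as it stands.
- The arm moves only by the tool jog_arm, never from a script. Its argument "motion" is a list of rows, each a list of 3 entries, a list of its own where there are three numbers: the shift along the tool's x, y, z in mm, then the turn, a rotation vector about the tool's x, y, z in rad, then the opening, from 0 (shut) to 1 (fully open). In form: [[[tx, ty, tz], [ax, ay, az], claw], ...]. A call has exactly 10 rows; each row is the pose to reach, as a shift and turn from the pose commanded when the call began, along the tool's axes at that moment; what a row does not reach only later rows make up. A row lasts 1/12 s, in which the tool goes at most 41.7 mm and 7.16 degrees, less where a joint would pass 70% of its speed; a pose out of reach is approached as far as the arm can. A call with a gripper value outside its range is refused whole. The fingers move at their own pace and stop on an object; "newtons" is the grip in N (left out, the last holds). Time passes only in rows, so rows that repeat a pose let the fingers close, or fill a call up. It gives the time, the measured TCP pose, the force and the opening at its end, in the units of the state.
- env.get_obs(): the state, without advancing time (a new reading comes with each control period).
- env.grab_frame(name): name is "side" or "top" or "wrist"; returns a dict with "img" (480x640x3 uint8, blue, green, red), "camera_matrix" (3x3 intrinsics, pixels), "rvec" (rotation vector, rad) and "tvec" (3), from world to camera coordinates, as OpenCV has them; the wrist camera has in their place "tool_from_camera" (4x4, takes a point from camera to tool coordinates, whose origin is the TCP and whose axes are the flange's). Camera axes: x right, y down, z forward; pixel columns grow to the right and rows downward; lengths in m; the calibration is good to about 2 mm. A picture is of the moment at which its call begins: read the wrist's pose just before it. There is no depth.
- env.hand_in(): hands the job in, once; it reports no verdict.
The state is a dict: "time": time; "joint_positions": joint angles; "joint_vel": joint speeds; "tau": joint torques, N m; "position": TCP position; "ee_rot": TCP orientation; "contact_force": force on the tool from outside, world axes, zero at the start; "ft_torque": the same for the moment, N m; "finger_gap": finger opening in m.
Only numpy, scipy, OpenCV 4.12 (cv2) and the standard library are available. Lean on these libraries where they do the work, as an engineer would, in place of code of your own. Each camera call takes 0.05 s, during which the arm holds its last target. There are 200 camera calls.

## Working session

There is one attempt and no reset: what is moved stays moved. The work goes in short steps, Python scripts to look and compute and a tool call to move; the robot and the scene stay as the last step left them, time stands still between calls to the robot, and variables do not carry over. Pictures are saved under pics/ and viewed, about 8 in all and at most 12, crops included, and the job is handed in when it is done.

Besides the shell and the picture viewer there is one more tool, called after "Call:" by a JSON object that holds its "method" and its "body", one argument or row to a line. jog_arm: Moves the arm, as the interface text tells. Its arguments: {"type":"object","properties":{"motion":{"type":"array"},"newtons":{"type":"number"}},"required":["motion"]}

```bash
ls; mkdir -p pics; cat > h.py <<'E'
import numpy as np,cv2,pickle
from scipy.spatial.transform import Rotation as R
from station import env
def grab(n,f):
    o=env.get_obs(); d=env.grab_frame(n); cv2.imwrite('pics/'+f+'.png',d['img'])
    if 'rvec' in d:
        Rm=cv2.Rodrigues(np.array(d['rvec'],float))[0]; t=np.array(d['tvec'],float).ravel()
    else:
        T=np.array(d['tool_from_camera']); q=R.from_quat(o['ee_rot']).as_matrix()
        Rc=q@T[:3,:3]; c=q@T[:3,3]+np.array(o['position']); Rm=Rc.T; t=-Rm@c
    pickle.dump((np.array(d['camera_matrix']),Rm,t),open('pics/'+f+'.pkl','wb'))
    return d['img']
def onz(f,u,v,z):
    K,Rm,t=pickle.load(open('pics/'+f+'.pkl','rb')); c=-Rm.T@t
    r=Rm.T@np.linalg.solve(K,[u,v,1]); return c+r*(z-c[2])/r[2]
def proj(f,p):
    K,Rm,t=pickle.load(open('pics/'+f+'.pkl','rb')); x=K@(Rm@np.array(p)+t); return x[:2]/x[2]
E
python3 - <<'E'
from h import *
for n in('top','side'): grab(n,n+'0')
o=env.get_obs();print({k:np.round(v,3) for k,v in o.items()})
for n in('top0','side0'):
    K,Rm,t=pickle.load(open('pics/'+n+'.pkl','rb'));print(-Rm.T@t,Rm[2])
E
```

```text
pics
{'time': np.float64(0.1), 'joint_positions': array([-1.335,  0.277,  1.506,  0.   ,  1.361, -0.121]), 'joint_vel': array([-0.001, -0.002, -0.003, -0.001,  0.001,  0.   ]), 'tau': array([ 2.0000e-03, -4.0546e+01, -2.3778e+01,  7.0000e-02,  3.0000e-02,
       -0.0000e+00]), 'position': array([ 0.201, -0.538,  0.224]), 'ee_rot': array([ 0.984,  0.177, -0.   , -0.001]), 'contact_force': array([-1.635,  0.661, -0.08 ]), 'ft_torque': array([-0.003, -0.017,  0.002]), 'finger_gap': np.float64(0.094)}
[0.38634291 0.00789798 1.57466665] [ 0.16024939 -0.01567364 -0.98695211]
[ 0.28674569 -1.28067611  0.88552523] [ 0.20762391  0.83557746 -0.50862818]
```

View pics/top0.png

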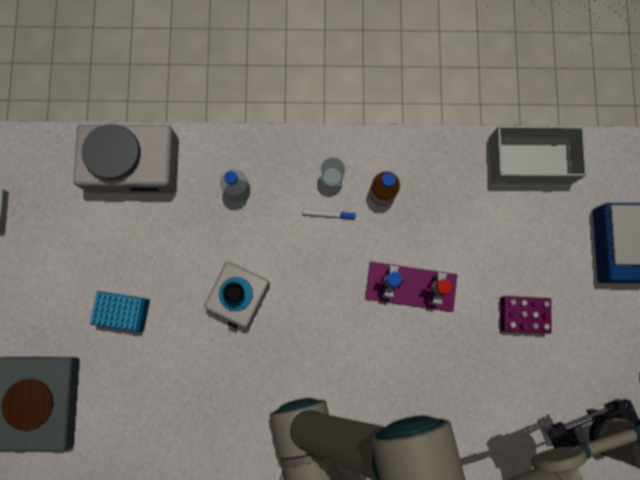

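View pics/side0.png

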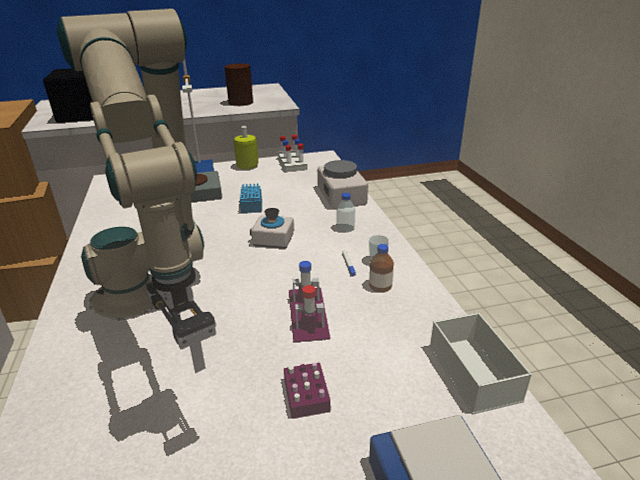

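Top view: blue cap about (395,281), red cap (445,287), rack corners (370,262), (457,273), (454,311) and (366,302), mixer cup (235,293). The blue tube is in the +y station. Next I'll get metric positions.

```bash
python3 - <<'E'
from h import *
im=cv2.imread('pics/top0.png');hsv=cv2.cvtColor(im,cv2.COLOR_BGR2HSV)
def cen(f,lo,hi,box):
    h=cv2.cvtColor(cv2.imread('pics/'+f+'.png'),cv2.COLOR_BGR2HSV);m=cv2.inRange(h,np.array(lo),np.array(hi))
    x0,y0,x1,y1=box;ys,xs=np.nonzero(m[y0:y1,x0:x1]);return xs.mean()+x0,ys.mean()+y0,xs.ptp() if 0 else len(xs)
a=cen('top0',(100,150,80),(125,255,255),(380,265,412,298));print('blue',a,onz('top0',a[0],a[1],.128))
a=cen('top0',(0,150,80),(8,255,255),(425,265,465,305));print('red',a,onz('top0',a[0],a[1],.128))
a=cen('top0',(0,0,0),(180,255,50),(220,278,252,308));print('cup',a,onz('top0',a[0],a[1],.112))
h=hsv;m=cv2.inRange(h,np.array((140,80,40)),np.array((170,255,255)));m[:, :355]=0;m[:,470:]=0
r=cv2.minAreaRect(cv2.findNonZero(m));b=cv2.boxPoints(r);P=np.array([onz('top0',u,v,.01) for u,v in b]);print('rack',b.round(),P.round(3),P.mean(0))
a=cen('side0',(105,120,60),(130,255,255),(295,255,316,275));print('side blue',a,onz('side0',a[0],a[1],.124))
print('side cup',onz('side0',272,211,.118))
for p in[(205,308),(228,262),(270,285),(247,331)]: print(onz('top0',*p,.07))
E
```

```text
blue (np.float64(393.85806451612905), np.float64(279.0967741935484), 155) [ 0.51548463 -0.17568552  0.128     ]
red (np.float64(443.19310344827585), np.float64(286.17241379310343), 145) [ 0.49906876 -0.29308306  0.128     ]
cup (np.float64(233.28571428571428), np.float64(293.7402597402597), 385) [0.48042363 0.20707314 0.112     ]
rack [[365. 300.]
 [381. 174.]
 [469. 185.]
 [452. 311.]] [[ 0.473 -0.116  0.01 ]
 [ 0.805 -0.162  0.01 ]
 [ 0.775 -0.393  0.01 ]
 [ 0.445 -0.339  0.01 ]] [ 0.62466431 -0.2522036   0.01      ]
side blue (np.float64(304.7704918032787), np.float64(263.8032786885246), 61) [ 0.5205028 -0.1640892  0.124    ]
side cup [0.48591842 0.20049457 0.118     ]
[0.44810041 0.28088392 0.07      ]
[0.56150125 0.2279596  0.07      ]
[0.50492297 0.12308003 0.07      ]
[0.3927814  0.17706109 0.07      ]
```

Call:
{"method": "jog_arm", "body": {
  "motion": [
    [[30,-16,-30],[0,0,0],1],
    [[62,-34,-30],[0,0,0],1],
    [[94,-52,-30],[0,0,0],1],
    [[126,-69,-30],[0,0,0],1],
    [[158,-87,-30],[0,0,0],1],
    [[190,-104,-30],[0,0,0],1],
    [[222,-122,-30],[0,0,0],1],
    [[254,-140,-30],[0,0,0],1],
    [[286,-157,-30],[0,0,0],1],
    [[318,-175,-30],[0,0,0],1]
  ]
}}

```text
time: 0.93
position: [0.4384, -0.2621, 0.2542]
ee_rot: [0.984, 0.177, -0.0, -0.0]
contact_force: [0.5, -0.7, -0.4]
finger_gap: 0.0942
```

Call:
{"method": "jog_arm", "body": {
  "motion": [
    [[30,-16,0],[0,0,0],1],
    [[60,-33,0],[0,0,0],1],
    [[85,-46,0],[0,0,0],1],
    [[100,-55,0],[0,0,0],1],
    [[106,-58,0],[0,0,0],1],
    [[106,-58,0],[0,0,0],1],
    [[106,-58,0],[0,0,0],1],
    [[106,-58,0],[0,0,0],1],
    [[106,-58,0],[0,0,0],1],
    [[106,-58,0],[0,0,0],1]
  ]
}}

```text
time: 1.77
position: [0.5161, -0.1734, 0.2546]
ee_rot: [0.984, 0.177, -0.0, 0.0]
contact_force: [-0.3, -0.4, -0.7]
finger_gap: 0.0941
```

```bash
python3 - <<'E'
from h import *
o=env.get_obs();print({k:np.round(v,3) for k,v in o.items()})
grab('wrist','w1');print(env.grab_frame('wrist')['tool_from_camera'])
print(proj('w1',[.516,-.172,.134]))
E
```

```text
{'time': np.float64(1.767), 'joint_positions': array([-0.452,  0.214,  1.516, -0.   ,  1.412,  0.764]), 'joint_vel': array([ 0.004, -0.001, -0.005,  0.002, -0.001, -0.001]), 'tau': array([ 1.0900e-01, -3.7183e+01, -2.4205e+01,  6.7000e-02, -3.9000e-02,
       -2.0000e-03]), 'position': array([ 0.516, -0.173,  0.255]), 'ee_rot': array([ 0.984,  0.177, -0.   ,  0.   ]), 'contact_force': array([-0.273, -0.373, -0.675]), 'ft_torque': array([0.011, 0.012, 0.013]), 'finger_gap': np.float64(0.094)}
[[-2.02146617e-04 -9.69701039e-01 -2.44294607e-01  7.00299633e-02]
 [ 9.99999976e-01 -1.76826685e-04 -1.25576214e-04 -7.21522051e-04]
 [ 7.85735800e-05 -2.44294626e-01  9.69701052e-01 -1.61239213e-01]
 [ 0.00000000e+00  0.00000000e+00  0.00000000e+00  1.00000000e+00]]
[317.53412135 236.93383293]
```

View pics/w1.png

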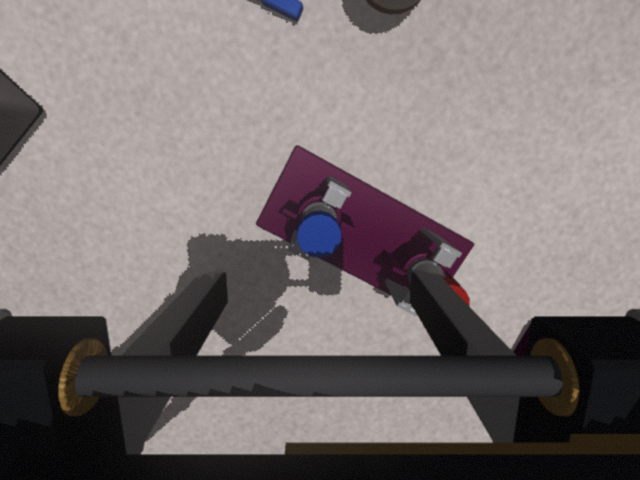

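The wrist view shows the blue cap's disc at about (319,234), with the claws up-right and down-left of it. Next I'll refine its centre.

```bash
python3 - <<'E'
from h import *
im=cv2.imread('pics/w1.png');h=cv2.cvtColor(im,cv2.COLOR_BGR2HSV)
m=cv2.inRange(h,np.array((105,150,60)),np.array((125,255,255)));m[:200]=0;m[280:]=0;m[:,:280]=0;m[:,360:]=0
c=max(cv2.findContours(m,0,2)[0],key=cv2.contourArea);print(cv2.minEnclosingCircle(c),cv2.boundingRect(c))
(u,v),r=cv2.minEnclosingCircle(c)
for z in(.134,.128): print(onz('w1',u,v,z), np.linalg.norm(onz('w1',u+r,v,z)-onz('w1',u,v,z)))
p=onz('w1',u,v,.132)-env.get_obs()['position']
print('tool delta mm',R.from_quat(env.get_obs()['ee_rot']).inv().apply(p)*1000)
def px(q,z): return onz('w1',*q,z)[:2]
a=px((297,146),.01);b=px((473,243),.01);d=b-a;print(a,b,np.linalg.norm(d),'rack yaw',np.arctan2(d[0],-d[1])*-1)
E
```

```text
((318.6891784667969, 234.68919372558594), 22.22570037841797) (297, 213, 44, 42)
[ 0.51799709 -0.17221804  0.134     ] 0.01727193455028531
[ 0.516644   -0.17272774  0.128     ] 0.017639712315918078
tool delta mm [  1.42174874  -0.30118908 122.56848762]
[ 0.57238621 -0.12777824] [ 0.54136261 -0.34894996] 0.22333694789975375 rack yaw 0.13936003816383585
```

Call:
{"method": "jog_arm", "body": {
  "motion": [
    [[1,0,20],[0,0,0],1],
    [[1,0,45],[0,0,0],1],
    [[1.4,0,70],[0,0,0],1],
    [[1.4,0,90],[0,0,0],1],
    [[1.4,0,110],[0,0,0],1],
    [[1.4,0,122],[0,0,0],1],
    [[1.4,0,130.5],[0,0,0],1],
    [[1.4,0,130.5],[0,0,0],1],
    [[1.4,0,130.5],[0,0,0],1],
    [[1.4,0,130.5],[0,0,0],1]
  ]
}}

```text
time: 2.7
position: [0.5188, -0.1724, 0.1249]
ee_rot: [0.984, 0.177, 0.001, 0.001]
contact_force: [0.6, 0.2, -0.2]
finger_gap: 0.0939
```

Call:
{"method": "jog_arm", "body": {
  "motion": [
    [[0,0,0],[0,0,0],0.5],
    [[0,0,0],[0,0,0],0.4],
    [[0,0,0],[0,0,0],0.3],
    [[0,0,0],[0,0,0],0.2],
    [[0,0,0],[0,0,0],0.2],
    [[0,0,0],[0,0,0],0.2],
    [[0,0,0],[0,0,0],0.2],
    [[0,0,0],[0,0,0],0.2],
    [[0,0,0],[0,0,0],0.2],
    [[0,0,0],[0,0,0],0.2]
  ],
  "newtons": 25
}}

```text
time: 3.53
position: [0.518, -0.1719, 0.1239]
ee_rot: [0.984, 0.177, -0.0, 0.0]
contact_force: [0.6, -0.2, -0.4]
finger_gap: 0.0343
```

Call:
{"method": "jog_arm", "body": {
  "motion": [
    [[0,0,0],[0,0,-0.12],0.2],
    [[0,0,0],[0,0,-0.24],0.2],
    [[0,0,0],[0,0,-0.36],0.2],
    [[0,0,0],[0,0,-0.48],0.2],
    [[0,0,0],[0,0,-0.6],0.2],
    [[0,0,0],[0,0,-0.72],0.2],
    [[0,0,0],[0,0,-0.84],0.2],
    [[0,0,0],[0,0,-0.96],0.2],
    [[0,0,0],[0,0,-1.08],0.2],
    [[0,0,0],[0,0,-1.2],0.2]
  ],
  "newtons": 30
}}

```text
time: 4.37
position: [0.518, -0.1719, 0.1239]
ee_rot: [0.71, 0.704, 0.0, -0.0]
contact_force: [-0.3, -0.3, 0.9]
finger_gap: 0.0346
```

```bash
python3 - <<'E'
from h import *
grab('wrist','w2');o=env.get_obs();print({k:np.round(v,3) for k,v in o.items()})
cv2.imwrite('pics/w2c.png',cv2.imread('pics/w2.png'))
E
```

```text
{'time': np.float64(4.417), 'joint_positions': array([-0.448,  0.309,  1.724, -0.   ,  1.11 , -0.443]), 'joint_vel': array([ 0.   , -0.001, -0.   ,  0.   ,  0.001,  0.291]), 'tau': array([-3.1000e-02, -3.9357e+01, -2.0825e+01,  3.7000e-02,  1.9000e-02,
       -3.5700e-01]), 'position': array([ 0.518, -0.172,  0.124]), 'ee_rot': array([ 0.709,  0.706, -0.   , -0.   ]), 'contact_force': array([ 0.37 ,  0.781, -0.312]), 'ft_torque': array([ 0.02 , -0.044,  0.003]), 'finger_gap': np.float64(0.034)}
```

View pics/w2.png

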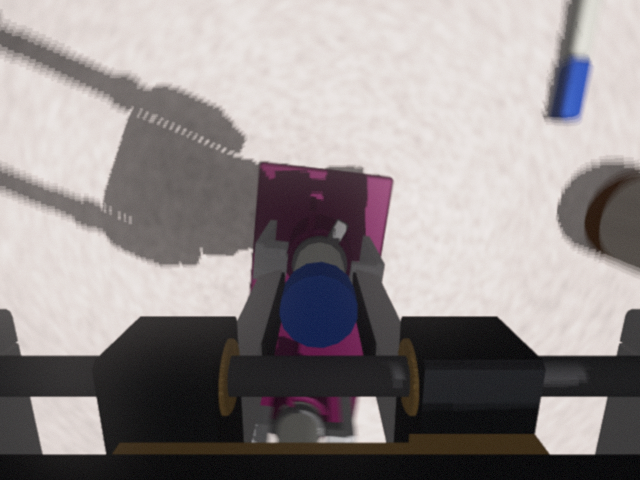

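The lug end shows at about (340,230), roughly 20° off the image's up axis, so the tube turned with the cap. I'll make a small lift and watch the force.

Call:
{"method": "jog_arm", "body": {
  "motion": [
    [[0,0,0],[0,0,0],0.2],
    [[0,0,-1],[0,0,0],0.2],
    [[0,0,-2],[0,0,0],0.2],
    [[0,0,-4],[0,0,0],0.2],
    [[0,0,-6],[0,0,0],0.2],
    [[0,0,-8],[0,0,0],0.2],
    [[0,0,-10],[0,0,0],0.2],
    [[0,0,-12],[0,0,0],0.2],
    [[0,0,-12],[0,0,0],0.2],
    [[0,0,-12],[0,0,0],0.2]
  ]
}}

```text
time: 5.25
position: [0.5182, -0.172, 0.1362]
ee_rot: [0.712, 0.702, 0.0, 0.0]
contact_force: [-0.3, -0.1, 0.3]
finger_gap: 0.0346
```

```bash
python3 - <<'E'
from h import *
p=onz('w2',340,228,.064);d=p[:2]-[.518,-.172];print(d,np.hypot(*d),'lug angle from rack x deg',np.degrees(np.arctan2(d[1],d[0])+.139))
E
```

```text
[0.0125611  0.02207134] 0.025395379885335488 lug angle from rack x deg 68.31931189615864
```

The lug measures 68° and there is no lift resistance. Lifting straight out.

Call:
{"method": "jog_arm", "body": {
  "motion": [
    [[0,0,-6],[0,0,0],0.2],
    [[0,0,-18],[0,0,0],0.2],
    [[0,0,-34],[0,0,0],0.2],
    [[0,0,-52],[0,0,0],0.2],
    [[0,0,-72],[0,0,0],0.2],
    [[0,0,-92],[0,0,0],0.2],
    [[0,0,-112],[0,0,0],0.2],
    [[0,0,-128],[0,0,0],0.2],
    [[0,0,-138],[0,0,0],0.2],
    [[0,0,-140],[0,0,0],0.2]
  ]
}}

```text
time: 6.08
position: [0.5189, -0.1723, 0.2782]
ee_rot: [0.712, 0.702, 0.001, 0.002]
contact_force: [-0.2, 0.7, -0.6]
finger_gap: 0.0343
```

```bash
python3 - <<'E'
from h import *
o=env.get_obs();print({k:np.round(v,3) for k,v in o.items() if k!='tau'})
grab('side','s1');im=grab('top','t1')
a=im[230:330,180:420];b=cv2.imread('pics/s1.png')[130:340,220:400]
A=cv2.resize(a,(480,200));cv2.imwrite('pics/c1.png',np.vstack([cv2.resize(a,None,fx=2.5,fy=2.5),cv2.resize(b,(600,350))]))
E
```

```text
{'time': np.float64(6.083), 'joint_positions': array([-0.448,  0.205,  1.47 , -0.   ,  1.463, -0.434]), 'joint_vel': array([0.002, 0.009, 0.005, 0.001, 0.03 , 0.002]), 'position': array([ 0.519, -0.172,  0.278]), 'ee_rot': array([0.712, 0.702, 0.001, 0.002]), 'contact_force': array([-0.187,  0.722, -0.625]), 'ft_torque': array([-0.026, -0.063, -0.09 ]), 'finger_gap': np.float64(0.034)}
```

View pics/c1.png

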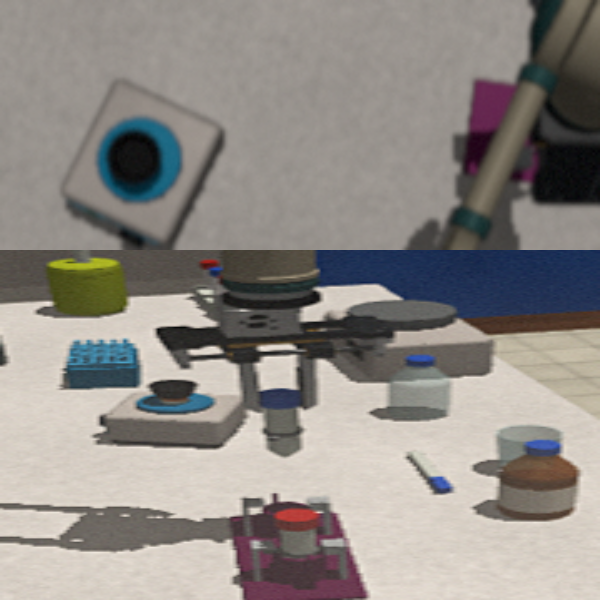

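The tube is out and hanging upright, and the red tube is untouched. In the crop the cup is at (134,157), which is (233.6,292.8) in the full frame. I'll move next to the mixer and look from near.

Call:
{"method": "jog_arm", "body": {
  "motion": [
    [[15,-2,0],[0,0,0],0.2],
    [[42,-7,0],[0,0,0],0.2],
    [[72,-11,0],[0,0,0],0.2],
    [[104,-16,0],[0,0,0],0.2],
    [[136,-21,0],[0,0,0],0.2],
    [[168,-27,0],[0,0,0],0.2],
    [[200,-32,0],[0,0,0],0.2],
    [[230,-37,0],[0,0,0],0.2],
    [[255,-40,0],[0,0,0],0.2],
    [[268,-43,0],[0,0,0],0.2]
  ]
}}

```text
time: 7.02
position: [0.4767, 0.1003, 0.2746]
ee_rot: [0.711, 0.703, -0.0, -0.002]
contact_force: [0.2, -0.6, 0.2]
finger_gap: 0.0346
```

Call:
{"method": "jog_arm", "body": {
  "motion": [
    [[3,0,0],[0,0,0],0.2],
    [[3,0,0],[0,0,0],0.2],
    [[3,0,0],[0,0,0],0.2],
    [[3,0,0],[0,0,0],0.2],
    [[3,0,0],[0,0,0],0.2],
    [[3,0,0],[0,0,0],0.2],
    [[3,0,0],[0,0,0],0.2],
    [[3,0,0],[0,0,0],0.2],
    [[3,0,0],[0,0,0],0.2],
    [[3,0,0],[0,0,0],0.2]
  ]
}}

```text
time: 7.85
position: [0.4789, 0.0995, 0.276]
ee_rot: [0.712, 0.702, -0.0, 0.0]
contact_force: [-0.7, -0.3, -1.4]
finger_gap: 0.034
```

```bash
python3 - <<'E'
from h import *
o=env.get_obs();print(o['position'],o['ee_rot'],o['contact_force'],o['finger_gap'])
grab('wrist','w3');print(proj('w3',[.48,.206,.118]))
E
```

```text
[0.47891654 0.09947626 0.27596061] [ 7.12173785e-01  7.02003202e-01 -6.50158703e-06  6.81918177e-05] [-0.71562997 -0.25945853 -1.42843851] 0.03404362235681651
[318.77423635  99.39101116]
```

View pics/w3.png

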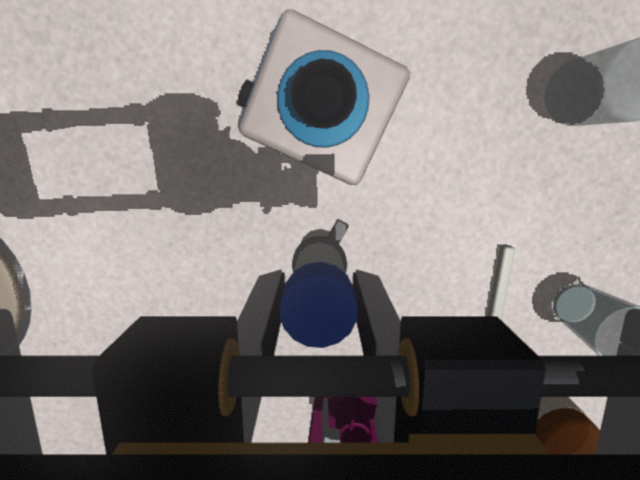

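The cup rim is centred at about (321,94) and the collar at about (323,98). The tube is hanging clear of the mixer. I'll fit both circles.

```bash
python3 - <<'E'
from h import *
h=cv2.cvtColor(cv2.imread('pics/w3.png'),cv2.COLOR_BGR2HSV)
def big(m):
    m[:40]=0;m[160:]=0;m[:,:265]=0;m[:,380:]=0
    c=max(cv2.findContours(m,0,1)[0],key=cv2.contourArea);return cv2.fitEllipse(cv2.convexHull(c))
e=big(cv2.inRange(h,np.array((0,0,0)),np.array((180,255,75))));print(e,[onz('w3',*e[0],z).round(4) for z in(.118,.112)],
 np.linalg.norm(onz('w3',e[0][0]+e[1][0]/2,e[0][1],.118)-onz('w3',*e[0],.118)))
e=big(cv2.inRange(h,np.array((90,100,60)),np.array((115,255,255))));print(e,onz('w3',*e[0],.08),np.linalg.norm(onz('w3',e[0][0]+e[1][0]/2,e[0][1],.08)-onz('w3',*e[0],.08)))
P=np.array([onz('w3',u,v,.07) for u,v in[(287,8),(410,72),(356,186),(238,135)]]);print(P.mean(0))
# cap check
c=cv2.inRange(h,np.array((105,150,30)),np.array((125,255,255)));c[:250]=0;c[350:]=0
(u,v),r=cv2.minEnclosingCircle(max(cv2.findContours(c,0,1)[0],key=cv2.contourArea));print(u,v,r,onz('w3',u,v,.284),env.get_obs()['position'])
E
```

```text
((320.4481201171875, 93.52345275878906), (68.30826568603516, 71.25481414794922), 70.12684631347656) [array([0.4814, 0.2104, 0.118 ]), array([0.4815, 0.2112, 0.112 ])] 0.027452935503222704
((322.6783447265625, 98.31690979003906), (90.61819458007812, 95.77367401123047), 2.565345048904419) [0.4836328  0.21108418 0.08      ] 0.040875032274816044
[0.48387375 0.20811637 0.07      ]
320.0 318.0 36.674339294433594 [0.47880411 0.09533449 0.284     ] [0.47889282 0.09956492 0.27598132]
```

```bash
python3 - <<'E'
from h import *
im=cv2.imread('pics/w3.png');h=cv2.cvtColor(im,cv2.COLOR_BGR2HSV)
print([(v,*im[v,320].tolist()) for v in range(220,360,4)])
p=np.array([.4789,.0995,.276])
def circ(r,dz):
    q=np.array([proj('w3',p+[r*np.cos(a),r*np.sin(a),dz]) for a in np.linspace(0,6.28,60)]);return q.min(0).round(),q.max(0).round()
for n,r,dz in(('captop',.0175,.01),('capbot',.0175,-.01),('bodytop',.0145,-.01),('body-95',.0145,-.095),('tip',.004,-.11)):print(n,circ(r,dz))
q=onz('w3',343,223,.219)-p;print('lug',q)
print(im[300,270:372:3].tolist())
cv2.imwrite('pics/c3.png',cv2.resize(im[210:360,240:400],None,fx=4,fy=4,interpolation=2))
E
```

```text
[(220, 198, 200, 209), (224, 200, 204, 213), (228, 160, 162, 173), (232, 77, 81, 81), (236, 59, 60, 61), (240, 58, 59, 62), (244, 77, 81, 83), (248, 77, 82, 83), (252, 74, 77, 76), (256, 74, 76, 77), (260, 77, 80, 81), (264, 68, 45, 40), (268, 67, 43, 39), (272, 65, 42, 39), (276, 78, 47, 39), (280, 73, 44, 35), (284, 74, 42, 34), (288, 74, 42, 34), (292, 73, 42, 33), (296, 70, 37, 28), (300, 71, 41, 30), (304, 71, 37, 29), (308, 74, 40, 32), (312, 73, 39, 30), (316, 72, 38, 27), (320, 68, 32, 24), (324, 67, 33, 21), (328, 64, 28, 21), (332, 70, 36, 26), (336, 73, 38, 30), (340, 70, 36, 26), (344, 72, 39, 28), (348, 176, 176, 185), (352, 193, 196, 205), (356, 62, 60, 63)]
captop (array([280., 274.]), array([360., 347.]))
capbot (array([284., 260.]), array([356., 326.]))
bodytop (array([290., 266.]), array([349., 321.]))
body-95 (array([299., 228.]), array([340., 267.]))
tip (array([314., 237.]), array([325., 247.]))
lug [ 0.01430741  0.02551615 -0.057     ]
[[68, 65, 69], [56, 56, 57], [33, 32, 35], [36, 36, 35], [73, 43, 34], [72, 40, 32], [73, 43, 34], [74, 43, 34], [72, 40, 30], [70, 38, 30], [71, 39, 30], [72, 39, 31], [71, 37, 29], [73, 41, 33], [71, 35, 28], [70, 35, 28], [70, 36, 29], [71, 37, 29], [70, 37, 26], [69, 36, 28], [66, 34, 25], [74, 40, 31], [73, 41, 31], [75, 41, 33], [73, 41, 33], [74, 41, 33], [71, 39, 29], [72, 39, 30], [72, 37, 32], [37, 30, 30], [29, 29, 30], [43, 41, 43], [69, 67, 70], [69, 65, 69]]
```

View pics/c3.png

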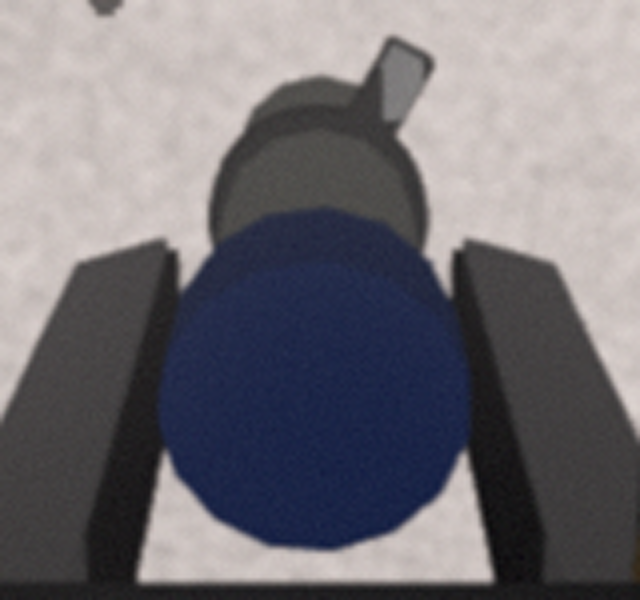

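The cap and tube outlines match the TCP model to within a pixel, so the tube is vertical and on axis. The cup axis is at about (0.482,0.210). Moving over it.

Call:
{"method": "jog_arm", "body": {
  "motion": [
    [[10,0,0],[0,0,0],0.2],
    [[28,0.5,0],[0,0,0],0.2],
    [[48,1,0],[0,0,0],0.2],
    [[68,1,0],[0,0,0],0.2],
    [[86,1.5,0],[0,0,0],0.2],
    [[100,1.7,0],[0,0,0],0.2],
    [[108,1.7,0],[0,0,0],0.2],
    [[110.3,1.7,0],[0,0,0],0.2],
    [[110.3,1.7,0],[0,0,0],0.2],
    [[110.3,1.7,0],[0,0,0],0.2]
  ]
}}

```text
time: 8.73
position: [0.482, 0.2096, 0.2759]
ee_rot: [0.712, 0.702, -0.0, 0.0]
contact_force: [-0.1, -0.7, -1.3]
finger_gap: 0.0343
```

Call:
{"method": "jog_arm", "body": {
  "motion": [
    [[0,0,4],[0,0,0],0.2],
    [[0,0,12],[0,0,0],0.2],
    [[0,0,22],[0,0,0],0.2],
    [[0,0,32],[0,0,0],0.2],
    [[0,0,42],[0,0,0],0.2],
    [[0,0,50],[0,0,0],0.2],
    [[0,0,56],[0,0,0],0.2],
    [[0,0,59],[0,0,0],0.2],
    [[0,0,59],[0,0,0],0.2],
    [[0,0,59],[0,0,0],0.2]
  ]
}}

```text
time: 9.57
position: [0.4823, 0.21, 0.217]
ee_rot: [0.712, 0.702, 0.0, 0.0]
contact_force: [-0.1, -0.7, -0.2]
finger_gap: 0.0347
```

```bash
python3 - <<'E'
from h import *
o=env.get_obs();print(o['position'],o['ee_rot'],o['contact_force'],o['finger_gap'])
a=grab('wrist','w4');b=grab('side','s2')
print(proj('s2',[.482,.21,.1]),proj('w4',[.482,.21,.118]))
u,v=proj('s2',[.482,.21,.11]).astype(int)
cv2.imwrite('pics/c4.png',np.hstack([a[160:400,200:440],cv2.resize(b[v-40:v+40,u-50:u+50],(300,240),interpolation=2)]))
E
```

```text
[0.48226999 0.21001947 0.21696598] [7.12026269e-01 7.02152818e-01 7.98786614e-05 6.99758112e-05] [-0.09808708 -0.71140992 -0.20909004] 0.034675453736888566
[270.78587361 214.46282711] [319.06937545 246.11811195]
```

View pics/c4.png

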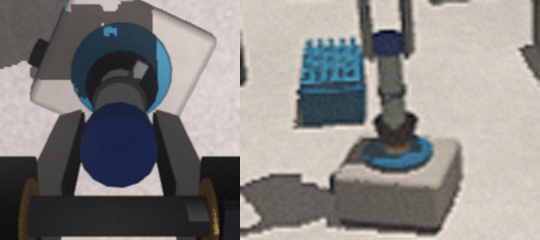

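The tip is inside the funnel and close to centred in both views. Pressing gently while watching the force.

Call:
{"method": "jog_arm", "body": {
  "motion": [
    [[0,0,2],[0,0,0],0.2],
    [[0,0,4],[0,0,0],0.2],
    [[0,0,6],[0,0,0],0.2],
    [[0,0,7],[0,0,0],0.2],
    [[0,0,8],[0,0,0],0.2],
    [[0,0,9],[0,0,0],0.2],
    [[0,0,10],[0,0,0],0.2],
    [[0,0,10],[0,0,0],0.2],
    [[0,0,10],[0,0,0],0.2],
    [[0,0,10],[0,0,0],0.2]
  ],
  "newtons": 40
}}

```text
time: 10.5
position: [0.4821, 0.21, 0.2072]
ee_rot: [0.712, 0.702, 0.0, 0.0]
contact_force: [-1.1, 0.7, 3.8]
finger_gap: 0.0341
```

```bash
python3 - <<'E'
from h import *
import time
for i in range(3):
    o=env.get_obs();print(o['position'],o['contact_force'],o['ft_torque'],o['finger_gap']);grab('side','s3')
E
```

```text
[0.48208109 0.20995774 0.20719403] [-1.07262056  0.68474687  3.81924933] [-0.04727868  0.18384663  0.01610745] 0.03411193337497544
[0.48207931 0.20997953 0.20716745] [-0.78082719  0.19110112  4.83190104] [-0.04608068  0.25057226 -0.06337095] 0.03436666157860566
[0.48208102 0.20994782 0.20711529] [-1.65124322  0.10987565  3.34010872] [-0.00600491  0.23053221 -0.01655011] 0.03429034676754339
```

Call:
{"method": "jog_arm", "body": {
  "motion": [
    [[0,0,1],[0,0,0],0.2],
    [[0,0,2],[0,0,0],0.2],
    [[0,0,3],[0,0,0],0.2],
    [[0,0,3.5],[0,0,0],0.2],
    [[0,0,4],[0,0,0],0.2],
    [[0,0,4],[0,0,0],0.2],
    [[0,0,4],[0,0,0],0.2],
    [[0,0,4],[0,0,0],0.2],
    [[0,0,4],[0,0,0],0.2],
    [[0,0,4],[0,0,0],0.2]
  ]
}}

```text
time: 11.48
position: [0.4821, 0.21, 0.2033]
ee_rot: [0.712, 0.702, 0.0, 0.0]
contact_force: [-1.5, 0.3, 6.9]
finger_gap: 0.0343
```

```bash
python3 - <<'E'
from h import *
F=[]
for i in range(6):
    o=env.get_obs();F.append(np.r_[o['contact_force'],o['ft_torque'],o['position'],o['finger_gap']]);b=grab('side','s4')
print(np.mean(F,0).round(4),o['time'])
a=grab('wrist','w5')
u,v=proj('s4',[.482,.21,.1]).astype(int)
cv2.imwrite('pics/c5.png',np.hstack([a[160:400,200:440],cv2.resize(b[v-30:v+20,u-25:u+25],(400,400),interpolation=2)[80:320],cv2.resize(cv2.imread('pics/s2.png')[v-30:v+20,u-25:u+25],(400,400),interpolation=2)[80:320,250:400]]))
E
```

```text
[-1.1994e+00  2.9000e-02  6.2058e+00 -5.8400e-02  3.9580e-01  6.0000e-04
  4.8210e-01  2.1000e-01  2.0330e-01  3.4300e-02] 11.7333
```

View pics/c5.png

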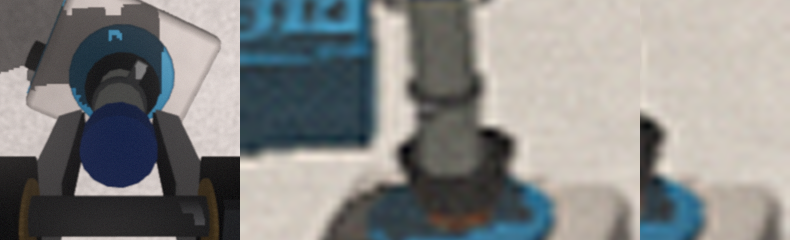

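The side crop shows the orange band still visible with the cup about half-way, and the tube upright and within about 3 mm of centre. Force is 6.2 N against a −0.6 N baseline. Now holding.

Call:
{"method": "jog_arm", "body": {
  "motion": [
    [[0,0,0.2],[0,0,0],0.2],
    [[0,0,0.2],[0,0,0],0.2],
    [[0,0,0.2],[0,0,0],0.2],
    [[0,0,0.2],[0,0,0],0.2],
    [[0,0,0.2],[0,0,0],0.2],
    [[0,0,0.2],[0,0,0],0.2],
    [[0,0,0.2],[0,0,0],0.2],
    [[0,0,0.2],[0,0,0],0.2],
    [[0,0,0.2],[0,0,0],0.2],
    [[0,0,0.2],[0,0,0],0.2]
  ]
}}

```text
time: 12.67
position: [0.4822, 0.21, 0.2031]
ee_rot: [0.712, 0.702, 0.0, 0.0]
contact_force: [-2.0, -0.8, 6.9]
finger_gap: 0.0341
```

Call:
{"method": "jog_arm", "body": {
  "motion": [
    [[0,0,0],[0,0,0],0.2],
    [[0,0,0],[0,0,0],0.2],
    [[0,0,0],[0,0,0],0.2],
    [[0,0,0],[0,0,0],0.2],
    [[0,0,0],[0,0,0],0.2],
    [[0,0,0],[0,0,0],0.2],
    [[0,0,0],[0,0,0],0.2],
    [[0,0,0],[0,0,0],0.2],
    [[0,0,0],[0,0,0],0.2],
    [[0,0,0],[0,0,0],0.2]
  ]
}}

```text
time: 13.5
position: [0.4821, 0.21, 0.2031]
ee_rot: [0.712, 0.702, 0.0, 0.0]
contact_force: [-1.3, 0.3, 7.2]
finger_gap: 0.0342
```

Call:
{"method": "jog_arm", "body": {
  "motion": [
    [[0,0,0],[0,0,0],0.2],
    [[0,0,0],[0,0,0],0.2],
    [[0,0,0],[0,0,0],0.2],
    [[0,0,0],[0,0,0],0.2],
    [[0,0,0],[0,0,0],0.2],
    [[0,0,0],[0,0,0],0.2],
    [[0,0,0],[0,0,0],0.2],
    [[0,0,0],[0,0,0],0.2],
    [[0,0,0],[0,0,0],0.2],
    [[0,0,0],[0,0,0],0.2]
  ]
}}

```text
time: 14.33
position: [0.4821, 0.21, 0.2031]
ee_rot: [0.712, 0.702, 0.0, 0.0]
contact_force: [-1.8, -0.2, 6.7]
finger_gap: 0.0341
```

Call:
{"method": "jog_arm", "body": {
  "motion": [
    [[0,0,0],[0,0,0],0.2],
    [[0,0,0],[0,0,0],0.2],
    [[0,0,0],[0,0,0],0.2],
    [[0,0,0],[0,0,0],0.2],
    [[0,0,0],[0,0,0],0.2],
    [[0,0,0],[0,0,0],0.2],
    [[0,0,0],[0,0,0],0.2],
    [[0,0,0],[0,0,0],0.2],
    [[0,0,0],[0,0,0],0.2],
    [[0,0,0],[0,0,0],0.2]
  ]
}}

```text
time: 15.17
position: [0.4821, 0.21, 0.2031]
ee_rot: [0.712, 0.702, 0.0, 0.0]
contact_force: [-1.3, 0.4, 6.5]
finger_gap: 0.034
```

```bash
python3 - <<'E'
from h import *
F=[]
for i in range(6):
    o=env.get_obs();F.append(np.r_[o['contact_force'],o['position'],o['finger_gap']]);b=grab('side','s5')
a=np.mean(F,0);print(a.round(4),o['time'])
if 5<a[2]<9: print(env.hand_in())
E
```

```text
[-1.4608  0.1945  6.7269  0.4821  0.21    0.2031  0.0342] 15.4167
the job is handed in; nothing more can be done
None
```

The blue tube is standing in the mixer cup, pressed about half-way and still gripped, and the job is handed in at 15.4 s of the 54 s allowed. I turned the tube about 69° anticlockwise (its lug measured 68° from the rack's x) and lifted it straight out without resistance. I then stood it in the cup and held the press for about 3.5 s.

**Last readings:** the wrist force was 6.7 N upward, about 7 N once the tube's weight is allowed for. The TCP was at z = 0.203 m, which puts the cup about 7 mm down. The grip opening was a steady 34 mm. In the side picture taken just before the hold, the orange band still showed above the collar. The red tube was still in its place when I last viewed it, just after the lift.

**Small disagreements:**
- **Centring:** the side view suggests the tip stands about 3 mm to one side of the cup centre.
- **Cup position:** my different estimates of where the cup stands varied by a few millimetres.
- **Side force:** a lateral force of about 1.5 N remained.

I judged these small against the 17 mm radius of the cup floor and left the tube where it was. I did not view a last picture of the bystanders.

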